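# Hang a slide carrier on the drying rail and slide it home behind the catch

### The arm

A 6-joint arm with a two-finger parallel gripper is mounted at the origin on a cart in front of the work surface, level with it; the furniture and walls round the work are solid. World frame = base frame: x ahead of the robot, y to its left, z up, the work surface at z = 0. Lengths are in m, angles in rad, forces in N, time in s.
With the tool pointing down it reaches from about 0.275 to 1 m from the base axis. Payload 8.4 kg.
Tool frame: the origin (TCP) lies on the centre line of the jaws, within the pads' length; the fingertips stand 25 mm ahead of it and the grasp point (between the pads) lies 6 mm ahead of it (bot.tcp_to_tips is the z of the fingertips in the tool frame, in m); z points along the fingers, x is the direction in which the jaws open and shut, and the axes are right-handed (so a half turn about z gives the same grasp; the last joint's range is limited). The gripper opens to 85 mm and grips with 20 to 120 N. Pads are 22 mm wide; open, the fingers measure 114 mm over their backs; the gripper's body (76 mm by 85 mm) begins 54 mm behind the grasp point. The pads swing forward as they close: fully open they stand 13 mm farther back than shut.
Start: joints at [1.195, 0.353, 1.633, -0, 1.155, -0.002], TCP at [0.228, 0.582, 0.256] pointing down, gripper open.
Joint ranges: [-2.63, 2.63], [-0.92, 2.1], [0.06, 2.66], [-1.3, 4.44], [0, 2.69], [-3.02, 3.02]. Speed limits (rad/s): [2.22, 2.22, 2.79, 3.14, 3.14, 3.14].

### API

Orientations are given as a unit quaternion [x, y, z, w].
In Python, from station import bot gives the robot as it stands. Calls block until the motion is done:
- bot.movep(position, orientation): joint-space move of the TCP to a pose.
- bot.servo_line(position, attitude=None, rate=0.15, threshold=None): straight line of the TCP; attitude=None keeps the orientation; rate is the mean speed in m/s. With threshold (N) it stops when the force on the tool has changed by that much, and returns True; else False.
- bot.goto_joints(angles): joint-space move.
- bot.grip(opening): opening from 0.0 (shut) to 1.0 (fully open); the grip force is fixed at half the most; returns when the fingers have stopped.
- bot.sleep(seconds).
- bot.solve_ik(position, orientation): joint angles nearest the present ones, or None.
- bot.read_camera(name): name is "scene" or "side" or "wrist"; returns a dict with "frame" (480x640x3 uint8, blue, green, red), "fx", "fy", "cx", "cy" (pixels), "rvec" (rotation vector, rad) and "tvec" (3), from world to camera coordinates, as OpenCV has them. Camera axes: x right, y down, z forward; pixel columns grow to the right and rows downward; lengths in m; the calibration is good to about 2 mm. A picture is of the moment at which its call begins. There is no depth.
A pose or a line that the arm cannot do raises bot.MotionError and nothing moves.
- bot.close_job(): hands the job in, once; it reports no verdict.
Trained networks look in the newest picture that a camera, given by its name, has taken for a name from the list of things; names that differ only in an ending like _2 or _b are one class to them, and where a whole thing is asked for, a point or a joint stands for the part that bears it (a point fixed in the world has none). Each returns a list of dicts, best first, with "score" (0 to 1); they miss things now and then, are a little off and sometimes report something else, mostly with a low value. They report only what shows in the picture. A call takes as long as a camera call.
- bot.search_frame(camera, query): "location" ([x, y, z] in m, in world coordinates, good to about 4 mm: the middle of the surface that is visible of it).
- bot.regions_of(camera, query): "pixels" (480x640 bool, what is visible of it).
- bot.tip_of(camera, query): "location" ([x, y, z] in m, in world coordinates, good to about 4 mm: a listed point, or the origin of a listed thing).
Readings, each from a call of its own:
- bot.get_time(): time.
- bot.get_qpos(): joint angles.
- bot.get_dq(): joint speeds.
- bot.get_tau(): joint torques, N m.
- bot.get_position(): TCP position.
- bot.get_orientation(): TCP orientation.
- bot.get_force(): force on the tool from outside, world axes, zero at the start.
- bot.get_ft_torque(): the same for the moment, N m.
- bot.get_width(): opening from 0.0 (shut) to 1.0 (fully open).
Only numpy, scipy, OpenCV 4.12 (cv2) and the standard library are available. Lean on these libraries where they do the work, as an engineer would, in place of code of your own. Each camera call takes 0.05 s, during which the arm holds its last target.

### The job

Hang the slide carrier on the drying rail: bring its shuttle head in at the flared open end of the rail and slide it along until it has pushed the spring buffer back and the catch has dropped behind it, then let go so that it hangs there by itself, held between buffer and catch. Feel your way: do not force it against the rail, do not ram the buffer to the end of its travel, do not tip the slides, and leave the bottle, the dropper and the petri dish where they stand.

Things in the scene. Friction and masses are not known exactly. Their poses are not given: they have to be found in the camera images.
- rail: Fixed aluminium drying rail: C track 220 mm long, 40 wide, outside z 152 to 178 mm, on two posts behind it (x +89..+105, y +-75; base plate from x +75). Origin on the bench under the track's middle; y runs along it from the open end (y -110) to the stop, x away from the robot, z up. A stop unit (to z 201) is clamped on the far half. Keep forces between carrier and rail under 25 N.
- rail_mouth (a point): Bore axis at the open end, (0, -110, 165) mm in the rail's frame, same axes. Bore 34 mm wide, z 155 to 175. Underside slot 14 mm wide for the stem; the head runs on the two lips at z 155. Top slot 12 mm wide to look in. Before the mouth a flare 18 mm long widens the bore by about 4 mm to every side.
- carrier: Loose slide carrier, about 0.24 kg: steel foot tray (x -73..+65, y +-35, 6 mm thick) with glass slides, 8 mm (x) by 20 mm (y) stem, shuttle head on top, gripping post in front. Origin under the stem on the foot's underside, z up. Starts upright on the bench. Hung, its axes match the rail's, its origin is at rail x 0, 25 mm above the bench.
- carrier_grip (a point): Grasp point on the carrier's gripping post, 58 mm in front (-x) of the stem, 160 mm above the foot's underside; same axes as the carrier. The post is 22 mm (x) by 12 mm (y), its top at 175 mm; take it from above, closing along y.
- carrier_head (a point): Centre of the shuttle head, 137 mm above the foot's underside, over the carrier's origin; same axes. Head 30 mm (x) by 46 mm (y) by 14 mm (z); its last 6 mm at each end are 24 wide and 12 high. In the bore it has 2 mm play to each side and 6 mm in height.
- buffer_pad (a joint): Travel of the spring buffer in the bore, m: 0 free, 0.016 bottomed. Its free face lies at rail y +60 to +100 mm, set differently each time and not measured: feel for it. It yields from about 3 N, +1 N per mm (plus drag). At 6 to 9 mm the catch drops behind the head and then holds the buffer pressed about 4 mm. Over 13 mm is ramming.
- catch (a joint): Angle of the sprung catch pawl over the bore, rad: 0 dropped (also when the rail is empty), 0.14 to 0.3 while the head passes under it. The head lifts it by itself, with a few N of drag, from about 45 mm before contact with the buffer.
- stain_bottle: Bystander: brown stain bottle with white cap, 53 mm wide, 120 mm high, origin at its underside.
- dropper: Bystander: small white dropper bottle, 27 mm wide, 66 mm high, origin at its underside.
- petri: Bystander: petri dish, 61 mm wide, 15 mm high, origin at its underside.

How it is judged:
On the way:
1. the shuttle head is in the bore, in through the open end and at least 30 mm past it (x of carrier_head in the frame of rail between -0.006 and 0.006 m and z of carrier_head in the frame of rail between 0.155 and 0.172 m and y of carrier_head in the frame of rail above -0.08 m), for 0.1 s.
At the end, for the whole second after the job is handed in: The carrier hangs still and upright (within 0.15 rad) with its head in the bore (6 mm sideways), the buffer held pressed by 2.5 to 9 mm and the catch dropped (under 0.08 rad) behind the head (x of carrier_head in the frame of rail between -0.006 and 0.006 m and z of carrier_head in the frame of rail between 0.155 and 0.172 m and y of carrier_head in the frame of rail above 0.02 m and value of joint buffer_pad between 0.0025 and 0.009 m and value of joint catch below 0.08 rad and angle between carrier_head's own z axis and vertical below 0.15 rad and linear speed of carrier below 0.02 m/s); the robot touches nothing.
It fails at once if the buffer is rammed (pushed in more than 14 mm) (value of joint buffer_pad above 0.014 m).
It fails at once if the carrier is forced against the rail (more than 30 N) (contact force between carrier and rail above 30 N).
It fails at once if the slides are tipped (carrier tilted more than 0.5 rad) (angle between carrier_head's own z axis and vertical above 0.5 rad).
It fails at once if a bystander is disturbed (stain bottle, dropper or petri dish moved more than 25 mm) (distance of any of stain_bottle, dropper, petri from where it was at the start of the episode above 0.025 m).
It also fails if it takes over 72 s, if anything falls off the work surface, if the arm or the gripper's body presses on something with over 40 N, if the wrist force passes 120 N, or if a joint passes its speed limit or range.

## Working session

There is one attempt and no reset: what is moved stays moved. The work goes in short steps, each a Python script; the robot and the scene stay as the last script left them, time stands still between calls to the robot, and variables do not carry over. Pictures are saved under pics/ and viewed, and the job is handed in when it is done.

```bash
ls; mkdir -p pics; python3 - <<'E'
from station import bot
import cv2
for c in ["scene","side","wrist"]:
    d=bot.read_camera(c); cv2.imwrite(f"pics/{c}0.png",d["frame"])
    print(c,d["fx"],d["rvec"],d["tvec"])
    for q in ["rail_mouth","rail","carrier","carrier_grip","carrier_head","stain_bottle","dropper","petri"]:
        try:
            print(c,q,[(x["score"],x["location"]) for x in bot.tip_of(c,q)[:2]])
        except Exception as e: print(q,e)
print(bot.get_time(),bot.get_force(),bot.get_orientation())
E
```

```text
pics
scene 512.0049655300074 [ 2.00189377 -0.81592809  0.47954973] [-0.37165158  0.33370238  0.69100861]
scene rail_mouth [(0.97, [0.5762, 0.0051, 0.1627])]
scene rail []
scene carrier [(0.95, [0.5298, -0.1499, -0.0016])]
scene carrier_grip [(0.72, [0.4669, -0.1489, 0.1592])]
scene carrier_head [(0.76, [0.5266, -0.1539, 0.1363])]
scene stain_bottle [(0.84, [0.7163, -0.1925, 0.0024])]
scene dropper [(0.85, [0.4122, 0.1235, 0.0046]), (0.23, [0.5253, -0.1559, 0.1326])]
scene petri [(0.68, [0.4255, 0.3017, 0.0001])]
side 564.3303984014426 [ 1.95256196 -0.2365974   0.1703916 ] [-0.51913043  0.19881724  0.97476859]
side rail_mouth [(0.87, [0.573, 0.0054, 0.163])]
side rail [(0.57, [0.5748, 0.0076, 0.1624])]
side carrier [(0.88, [0.5303, -0.1567, 0.0021])]
side carrier_grip [(0.74, [0.4722, -0.1522, 0.1596])]
side carrier_head [(0.81, [0.5246, -0.1601, 0.141]), (0.44, [0.7154, -0.1888, -0.0017])]
side stain_bottle [(0.66, [0.7137, -0.1889, 0.0003])]
side dropper [(0.6, [0.4093, 0.1248, -0.0011])]
side petri [(0.84, [0.4224, 0.294, 0.0027])]
wrist 346.0430995483074 [-2.3959901  -1.63438336 -0.23094786] [-0.62487313 -0.03669622  0.37924086]
wrist rail_mouth []
wrist rail []
wrist carrier []
wrist carrier_grip []
wrist carrier_head []
wrist stain_bottle []
wrist dropper []
wrist petri []
1.35 [0.75268768 0.83747982 0.14567064] [ 8.26190747e-01  5.63390495e-01 -1.52041793e-05  8.23077762e-06]
```

View pics/scene0.png

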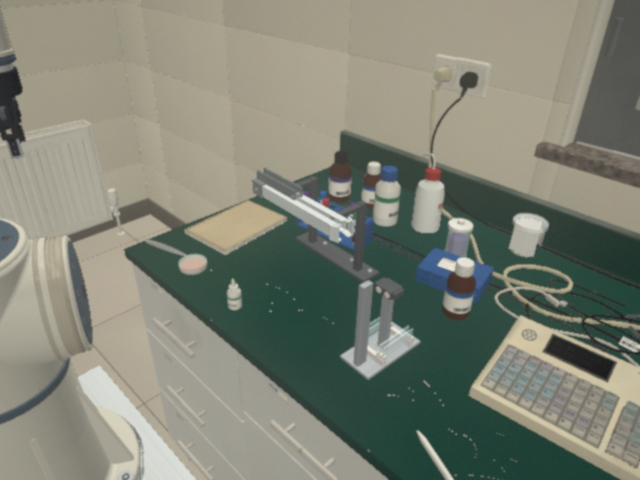

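View pics/side0.png

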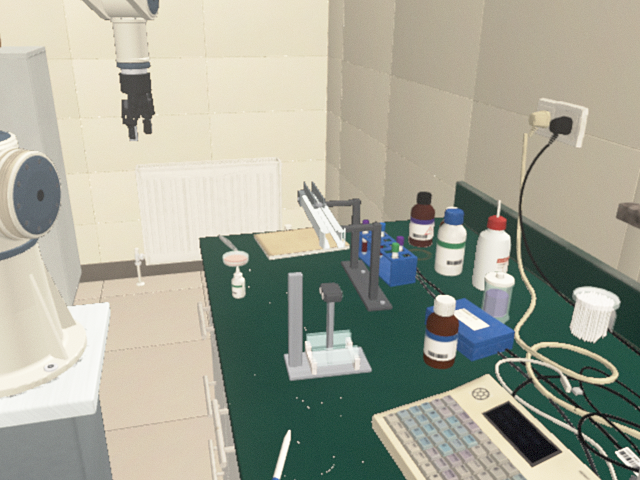

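View pics/wrist0.png

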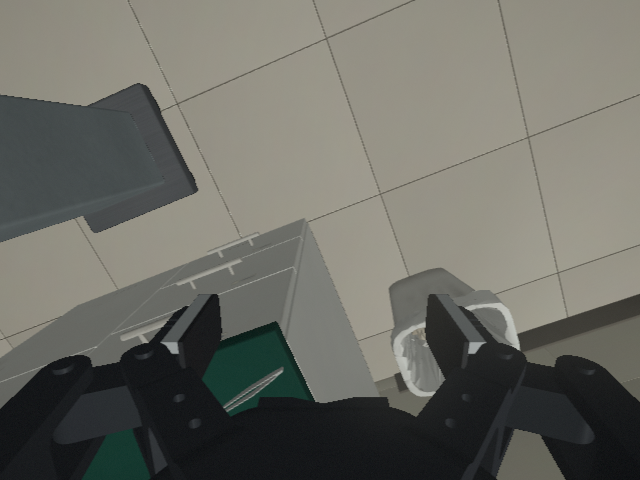

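The scene view shows the rail running from its flared mouth (~350,230) back to the stop unit (~265,185). The carrier stands at ~(380,350) and the dropper is at (234,297). I'll overlay wireframes of the model to get the yaws.

```bash
cat > h.py <<'E'
import numpy as np, cv2
from scipy.spatial.transform import Rotation as R
def proj(d,P):
    K=np.array([[d["fx"],0,d["cx"]],[0,d["fy"],d["cy"]],[0,0,1.]])
    return cv2.projectPoints(np.array(P,float).reshape(-1,1,3),np.array(d["rvec"],float),np.array(d["tvec"],float),K,None)[0].reshape(-1,2)
def T(P,o,yaw):
    return R.from_euler('z',yaw).apply(np.array(P,float))+np.array(o)
def box(x0,x1,y0,y1,z0,z1):
    v=[(x,y,z) for x in(x0,x1) for y in(y0,y1) for z in(z0,z1)]
    e=[(i,j) for i in range(8) for j in range(i+1,8) if bin(i^j).count('1')==1]
    return np.array(v)/1000,e
RAIL=[box(-20,20,-110,110,152,178),box(89,105,-83,-67,0,165),box(89,105,67,83,0,165)]
CAR=[box(-73,65,-35,35,0,6),box(-15,15,-23,23,130,144),box(-69,-47,-6,6,6,175)]
def draw(im,d,boxes,o,yaw,col,s,off):
    for v,e in boxes:
        p=(proj(d,T(v,o,yaw))-off)*s
        for i,j in e: cv2.line(im,tuple(int(a) for a in p[i]),tuple(int(a) for a in p[j]),col,1,cv2.LINE_AA)
def pix2z(d,uv,z):
    Rm=cv2.Rodrigues(np.array(d["rvec"],float))[0];t=np.array(d["tvec"],float).ravel()
    r=Rm.T@np.array([(uv[0]-d["cx"])/d["fx"],(uv[1]-d["cy"])/d["fy"],1]);c=-Rm.T@t
    return c+r*(z-c[2])/r[2]
E
python3 - <<'E'
from station import bot
from h import *
m=np.array([0.5745,0.0053,0]); c=np.array([0.529,-0.154,0])
for n,off in [("scene",(240,160)),("side",(270,160))]:
    d=bot.read_camera(n); s=4
    raw=cv2.resize(d["frame"][off[1]:off[1]+110 if n=='scene' else off[1]+150,off[0]:off[0]+150],None,fx=s,fy=s,interpolation=cv2.INTER_CUBIC)
    cv2.imwrite(f"pics/{n}_crop.png",raw)
    im=raw.copy()
    for yaw,col in [(0,(0,0,255)),(0.2,(0,255,0))]:
        o=m-T([[0,-.11,0]],[0,0,0],yaw)[0]
        draw(im,d,RAIL[:1],o,yaw,col,s,np.array(off))
    cv2.imwrite(f"pics/{n}_fit0.png",im)
    for q in ["rail","buffer_pad","catch"]:
        r=bot.search_frame(n,q); print(n,q,[(x["score"],x["location"]) for x in r[:2]])
E
```

```text
scene rail [(0.57, [0.6557, 0.0644, 0.1536])]
scene buffer_pad []
scene catch [(0.62, [0.5056, -0.1583, 0.0375])]
side rail [(0.76, [0.6658, 0.049, 0.1277])]
side buffer_pad []
side catch [(0.49, [0.6669, 0.0556, 0.1294])]
```

View pics/scene_fit0.png

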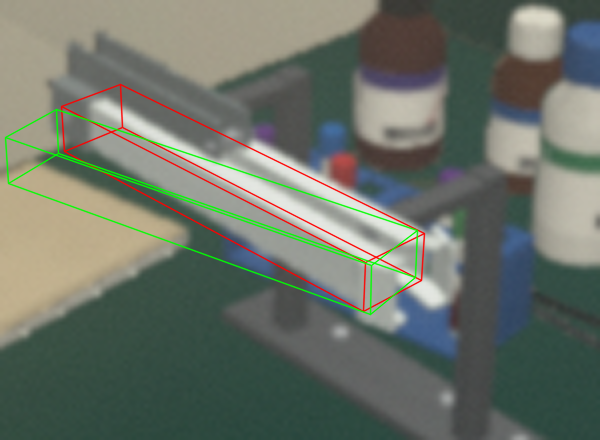

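View pics/scene_crop.png

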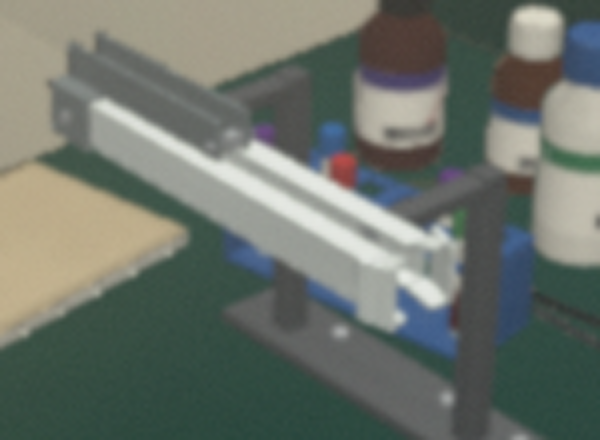

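View pics/side_fit0.png

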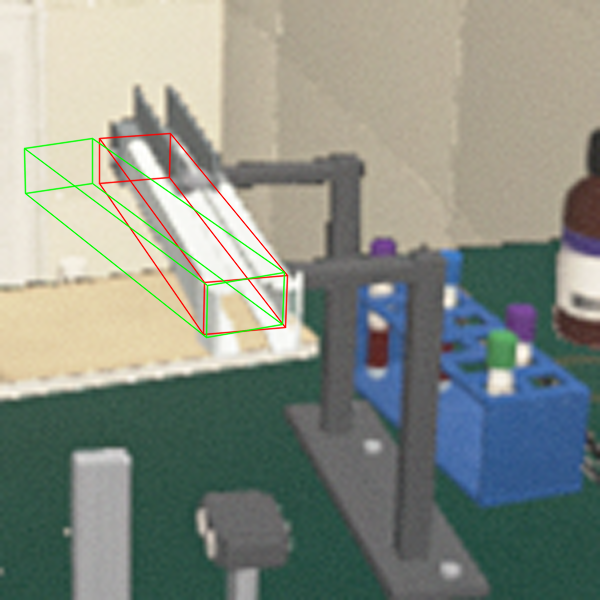

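The rail yaw is slightly negative, about -0.07. I'll move the wrist camera over the carrier and rail for a better view.

```bash
python3 - <<'E'
from station import bot
from h import *
d=bot.read_camera("wrist")
Rm=cv2.Rodrigues(np.array(d["rvec"]))[0]; c=-Rm.T@np.array(d["tvec"]).ravel()
Rt=R.from_quat(bot.get_orientation()).as_matrix(); p=np.array(bot.get_position())
print("cam in tool",Rt.T@(c-p)); print((Rt.T@Rm.T).round(3))
# tool: x -> +-world y, z down
for s in (1,-1):
    xt=np.array([0,s,0.]);zt=np.array([0,0,-1.]);M=np.c_[xt,np.cross(zt,xt),zt]
    q=R.from_matrix(M).as_quat()
    for pos in [(0.47,-0.15,0.30),(0.5,-0.09,0.42),(0.5,0.2,0.2)]:
        print(s,pos,bot.solve_ik(pos,q))
E
```

```text
cam in tool [-6.27463969e-05 -7.00984488e-02 -1.18137052e-01]
[[ 1.     0.    -0.   ]
 [-0.     0.961  0.277]
 [ 0.    -0.277  0.961]]
1 (0.47, -0.15, 0.3) [-3.11971150e-01  1.02402050e-01  1.85699162e+00 -4.44089210e-16
  1.18219898e+00 -1.88276748e+00]
1 (0.5, -0.09, 0.42) [-1.81045492e-01  4.56541322e-02  1.65871556e+00 -4.44089210e-16
  1.43722296e+00 -1.75184182e+00]
1 (0.5, 0.2, 0.2) [ 3.77720943e-01  2.83213625e-01  1.87269838e+00 -4.44089210e-16
  9.85680647e-01 -1.19307538e+00]
-1 (0.47, -0.15, 0.3) [-3.11971150e-01  1.02402050e-01  1.85699162e+00 -4.44089210e-16
  1.18219898e+00  1.25882518e+00]
-1 (0.5, -0.09, 0.42) [-1.81045492e-01  4.56541322e-02  1.65871556e+00 -4.44089210e-16
  1.43722296e+00  1.38975083e+00]
-1 (0.5, 0.2, 0.2) [ 3.77720943e-01  2.83213625e-01  1.87269838e+00 -4.44089210e-16
  9.85680647e-01  1.94851727e+00]
```

```bash
cat >> h.py <<'E'
def quat(yaw):
    # tool z down, tool x along the yawed +y axis
    xt=np.array([-np.sin(yaw),np.cos(yaw),0.]);zt=np.array([0,0,-1.])
    return R.from_matrix(np.c_[xt,np.cross(zt,xt),zt]).as_quat()
E
python3 - <<'E'
from station import bot
from h import *
p=np.array(bot.get_position())
bot.servo_line([p[0],p[1],0.38],rate=0.25)
bot.movep([0.46,-0.05,0.40],quat(0))
print(bot.get_time())
d=bot.read_camera("wrist"); cv2.imwrite("pics/wrist1.png",d["frame"])
for q in ["rail_mouth","rail","carrier","carrier_grip","carrier_head"]:
    print(q,[(x["score"],x["location"]) for x in bot.tip_of("wrist",q)[:2]])
np.save("w1.npy",d,allow_pickle=True)
E
```

```text
4.8333
rail_mouth [(0.91, [0.5762, 0.0073, 0.1643])]
rail []
carrier [(0.67, [0.5238, -0.1559, 0.0027])]
carrier_grip [(0.68, [0.469, -0.1535, 0.1559])]
carrier_head [(0.59, [0.5253, -0.1533, 0.137])]
```

View pics/wrist1.png

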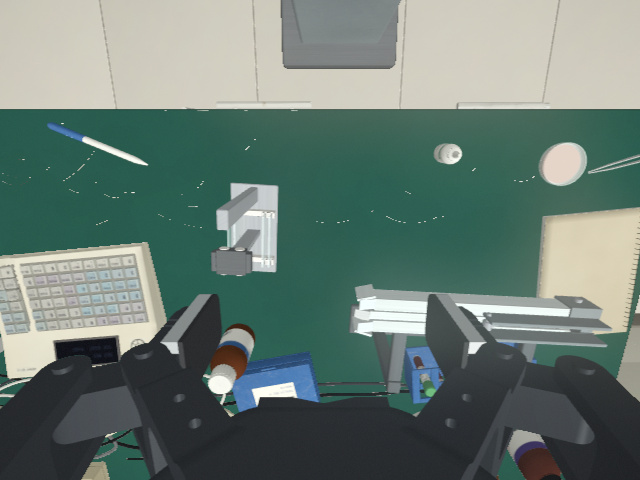

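The wrist view shows the carrier foot at corners of about (231,183), (278,186) and (276,271), with the rail track from (371,290) to (556,297). I'll enlarge it for subpixel picks.

```bash
python3 - <<'E'
from h import *
d=np.load("w1.npy",allow_pickle=True).item(); f=d["frame"]
cv2.imwrite("pics/w1rail.png",cv2.resize(f[275:350,340:440+175],None,fx=2.9,fy=2.9,interpolation=cv2.INTER_CUBIC))
cv2.imwrite("pics/w1car.png",cv2.resize(f[175:285,205:290],None,fx=5,fy=5,interpolation=cv2.INTER_CUBIC))
P=[pix2z(d,u,.006) for u in [(231,183),(278,186),(276,271)]]; print(P)
for a,b in[(0,1),(1,2)]: print(np.linalg.norm(P[a]-P[b]),np.arctan2(*(P[b]-P[a])[1::-1]))
a=pix2z(d,(371,290),.178);b=pix2z(d,(556,297),.178);print(a,b,np.arctan2(-(b-a)[0],(b-a)[1]))
E
```

```text
[array([ 0.45429963, -0.18522494,  0.006     ]), array([ 0.45865129, -0.11613987,  0.006     ]), array([ 0.59304444, -0.12403805,  0.006     ])]
0.06922198916670047 1.507889541567929
0.13462502638942125 -0.058701711888666824
[0.54652461 0.00173341 0.178     ] [0.55454114 0.20110194 0.178     ] -0.040187984413836385
```

View pics/w1rail.png

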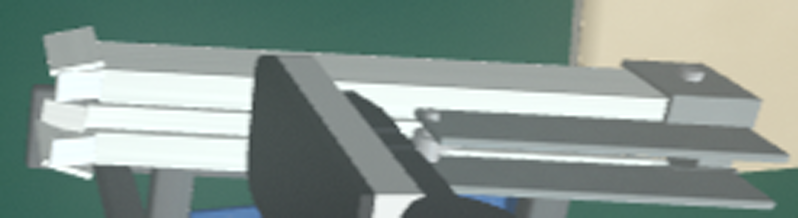

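View pics/w1car.png

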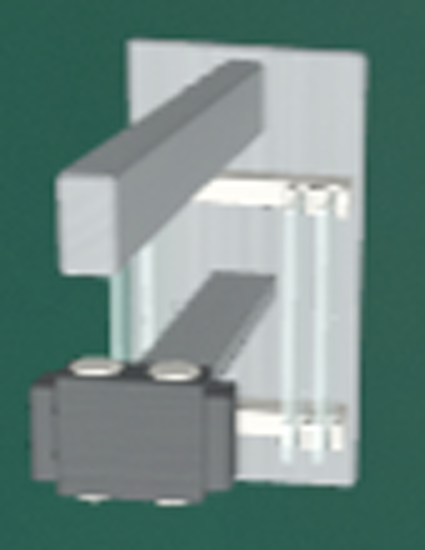

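```bash
python3 - <<'E'
from station import bot
from h import *
from scipy.optimize import least_squares
W=np.load("w1.npy",allow_pickle=True).item(); S=bot.read_camera("scene"); D=bot.read_camera("side")
np.save("views.npy",[W,S,D],allow_pickle=True)
c=lambda u,v:np.array([u/2.9+340-.3,v/2.9+275-.3]); s=lambda u,v:np.array([u/4+240-.4,v/4+160-.4])
L=[(W,.178,[c(103,70),c(300,80),c(500,89),c(665,97)]),(W,.152,[c(100,43),c(300,53),c(500,62),c(622,68)]),
   (S,.178,[s(95,103),s(200,163),s(300,223),s(360,260)]),(S,.152,[s(98,150),s(200,213),s(300,273),s(350,304)])]
def res(p,parts=False):
    out=[]
    for d,z,pts in L:
        e=proj(d,T([[-.02,-.11,z],[-.02,.11,z]],[p[0],p[1],0],p[2])); t=(e[1]-e[0])/np.linalg.norm(e[1]-e[0]);n=np.array([-t[1],t[0]])
        out+=[(q-e[0])@n for q in pts]
    k=proj(W,T([[-.02,-.11,.178]],[p[0],p[1],0],p[2]))[0]-c(103,70); out.append(k[0]) 
    return np.array(out)
r=least_squares(res,[.58,.11,-.05]);print(r.x,r.fun.round(1)); 
m=T([[0,-.11,0]],[r.x[0],r.x[1],0],r.x[2]);print("mouth",m)
r2=[least_squares(lambda p:np.r_[res(p)[i:j],(res(p)[-1:])],[.58,.11,-.05]).x for i,j in[(0,8),(8,16)]];print(r2)
# carrier: try overlays
cc=np.array([.5262,-.1545,0]);
for n,d,off,sz,k in [("w",W,(205,175),(85,110),5),("s",S,(335,270),(90,110),5),("d",D,(275,260),(105,125),5)]:
    im=cv2.resize(d["frame"][off[1]:off[1]+sz[1],off[0]:off[0]+sz[0]],None,fx=k,fy=k,interpolation=cv2.INTER_CUBIC)
    draw(im,d,CAR,cc,-.06,(0,0,255),k,np.array(off)-.4); cv2.imwrite(f"pics/carfit_{n}.png",im)
for n,d,off,sz,k in [("w",W,(340,275),(275,75),2.9),("s",S,(240,160),(150,110),4),("d",D,(270,160),(150,150),4)]:
    im=cv2.resize(d["frame"][off[1]:off[1]+sz[1],off[0]:off[0]+sz[0]],None,fx=k,fy=k,interpolation=cv2.INTER_CUBIC)
    draw(im,d,RAIL,[r.x[0],r.x[1],0],r.x[2],(0,0,255),k,np.array(off)-.4); cv2.imwrite(f"pics/railfit_{n}.png",im)
a=[cv2.imread(f"pics/carfit_{n}.png") for n in "wsd"]; h=625
cv2.imwrite("pics/carfit.png",cv2.resize(np.hstack([cv2.copyMakeBorder(x,0,h-x.shape[0],0,0,cv2.BORDER_CONSTANT) for x in a]),(800,357)))
a=[cv2.imread(f"pics/railfit_{n}.png") for n in "wsd"]
cv2.imwrite("pics/railfit.png",cv2.resize(np.hstack([cv2.copyMakeBorder(x,0,600-x.shape[0],0,0,cv2.BORDER_CONSTANT) for x in a[1:]]),(800,400)))
E
```

```text
[ 0.58285621  0.11544696 -0.05406477] [-0.  -0.  -0.4 -0.5  0.6  0.6  0.2  0.1  0.6  0.6 -0.1 -0.7  0.2 -0.4
 -0.6 -0.9  0. ]
mouth [[0.57691198 0.00560768 0.        ]]
[array([ 0.58295743,  0.11553852, -0.05119528]), array([ 0.58260563,  0.11491089, -0.07076693])]
```

View pics/carfit.png

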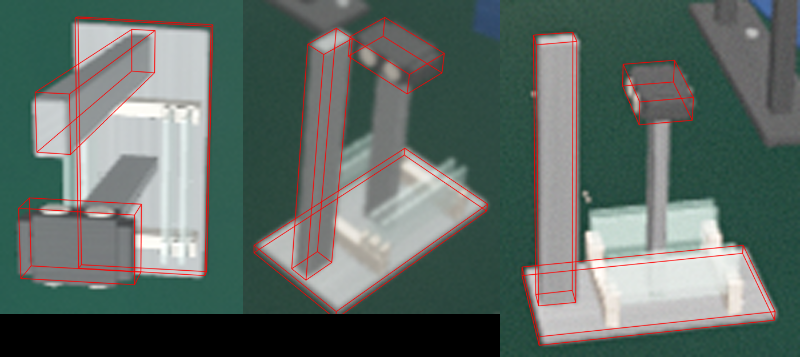

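View pics/railfit.png

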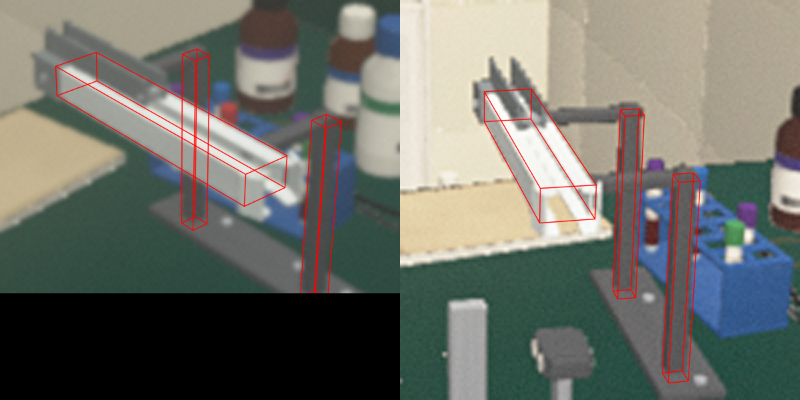

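View pics/railfit_w.png

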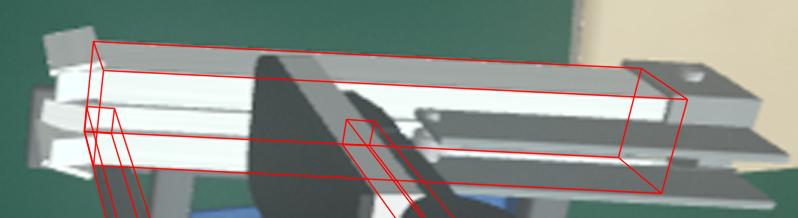

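The fits agree:
- Rail origin is (0.583, 0.1155), yaw about -0.055, mouth at (0.577, 0.0056). The networks give (0.575, 0.006).
- Carrier is at (0.526, -0.1545), yaw about -0.06.

Next is the grasp.

```bash
python3 - <<'E'
from station import bot
from h import *
g=T([[-.058,0,0]],[.5262,-.1545,0],-.06)[0]; g[0]+=.0007; q=quat(-.06)
bot.movep([g[0],g[1],.26],q)
hit=bot.servo_line([g[0],g[1],.166],rate=.1,threshold=8)
print("hit",hit,bot.get_position(),bot.get_force())
bot.grip(0.0); print("w",bot.get_width(),bot.get_force(),bot.get_ft_torque())
p=np.array(bot.get_position()); print(p)
bot.servo_line([p[0],p[1],p[2]+.035],rate=.06)
print(bot.get_force(),bot.get_ft_torque(),bot.get_width(),bot.get_time())
V=[]
for n,off,sz,k in [("wrist",(160,150),(200,150),3),("scene",(300,150),(150,230),2.6),("side",(250,150),(200,230),2.6)]:
    d=bot.read_camera(n);V.append(d)
    im=cv2.resize(d["frame"][off[1]:off[1]+sz[1],off[0]:off[0]+sz[0]],None,fx=k,fy=k,interpolation=cv2.INTER_CUBIC)
    cc=T([[.058,0,0]],[p[0],p[1],0],-.06)[0]; cc[2]=.035
    draw(im,d,CAR,cc,-.06,(0,0,255),k,np.array(off)-.4)
    cv2.imwrite(f"pics/lift_{n}.png",im)
    print(n,[(x["score"],x["location"]) for x in bot.tip_of(n,"carrier_head")[:1]])
a=[cv2.imread(f"pics/lift_{n}.png") for n in ("scene","side")]
cv2.imwrite("pics/lift.png",cv2.resize(np.hstack(a),None,fx=.85,fy=.85))
cv2.imwrite("pics/lift_wfull.png",V[0]["frame"])
print(np.array(bot.get_position()))
E
```

```text
hit False [ 0.46946321 -0.15110878  0.16658754] [ 0.36598842 -0.32126904  0.88628015]
w 0.12716617784892223 [-0.91730318 -1.31391897  0.63985885] [-0.11247727  0.13413039  0.01947589]
[ 0.4688949  -0.15105433  0.16600508]
[-0.68843174 -0.11978094 -3.08199783] [0.03670429 0.15696396 0.00160984] 0.12851979094032087 8.45
wrist [(0.85, [0.5288, -0.1538, 0.1713])]
scene [(0.72, [0.5252, -0.1515, 0.17])]
side [(0.8, [0.5236, -0.157, 0.1744])]
[ 0.46873543 -0.15099984  0.20070316]
```

View pics/lift.png

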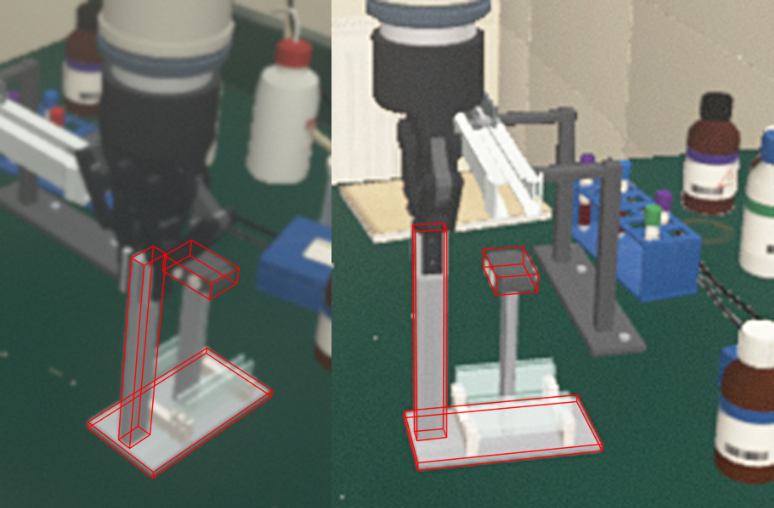

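View pics/lift_wfull.png

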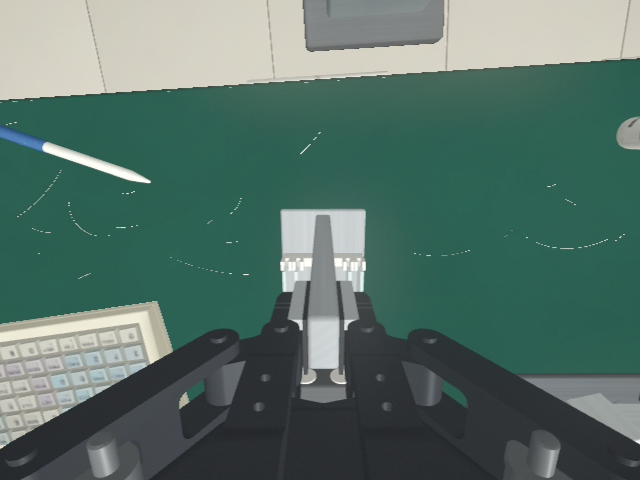

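The grasp is upright and matches the model. I'll move to just before the flare and compare the alignment.

```bash
cat >> h.py <<'E'
RO=np.array([.5829,.1154,0]); RY=-.057
def tcp(y,x=0.,foot=.028):   # TCP for carrier head at rail (x,y), foot height
    q=T([[x-.058,y,0]],RO,RY)[0]; q[2]=.166+foot; return q
def inrail(p): return R.from_euler('z',-RY).apply(np.array(p)-RO)
E
python3 - <<'E'
from station import bot
from h import *
bot.servo_line(tcp(-.165),quat(RY),rate=.1)
p=bot.get_position();print(p,bot.get_time(),bot.get_force())
r=inrail(p);o=T([[r[0]+.058,r[1],0]],RO,RY)[0];o[2]=p[2]-.166
for n,off,sz,k in [("scene",(280,160),(160,150),4),("side",(260,170),(150,150),4)]:
    d=bot.read_camera(n)
    im=cv2.resize(d["frame"][off[1]:off[1]+sz[1],off[0]:off[0]+sz[0]],None,fx=k,fy=k,interpolation=cv2.INTER_CUBIC)
    cv2.imwrite(f"pics/pre_{n}_raw.png",im)
    draw(im,d,CAR[1:2],o,RY,(0,0,255),k,np.array(off)-.4)
    draw(im,d,RAIL[:1],RO,RY,(0,255,0),k,np.array(off)-.4)
    cv2.imwrite(f"pics/pre_{n}.png",im)
    for q in ("carrier_head","rail_mouth"):
        x=bot.tip_of(n,q)[:1]; print(n,q,[(inrail(a["location"]).round(4)) for a in x])
E
```

```text
[ 0.51540967 -0.0464593   0.19402108] 10.05 [ 0.39567672  0.41126077 -2.79293099]
scene carrier_head [array([-0.002 , -0.1683,  0.1637])]
scene rail_mouth [array([ 0.002 , -0.1089,  0.1612])]
side carrier_head [array([-0.0012, -0.1699,  0.1664])]
side rail_mouth [array([-0.002 , -0.1092,  0.1638])]
```

View pics/pre_scene.png

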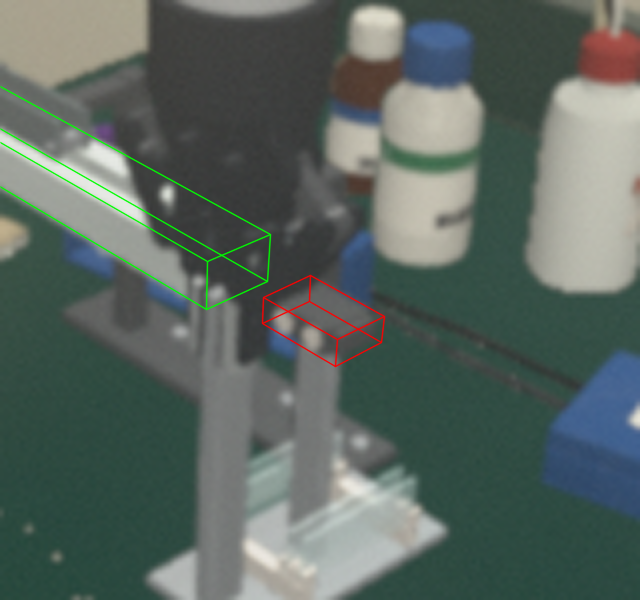

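View pics/pre_side.png

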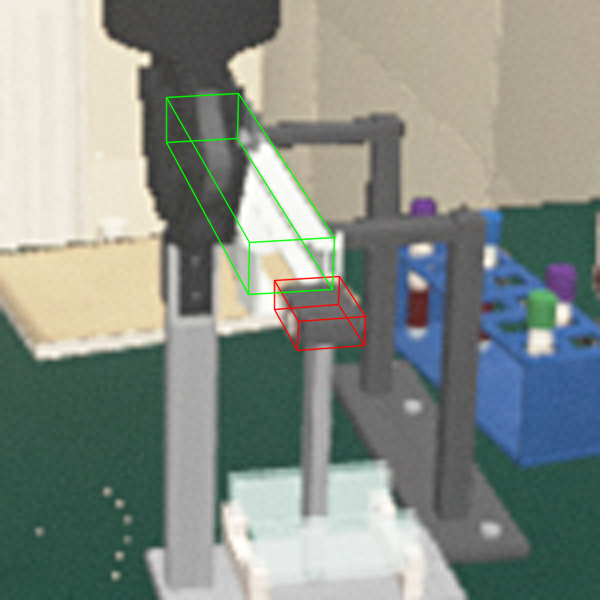

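View pics/pre_side_raw.png

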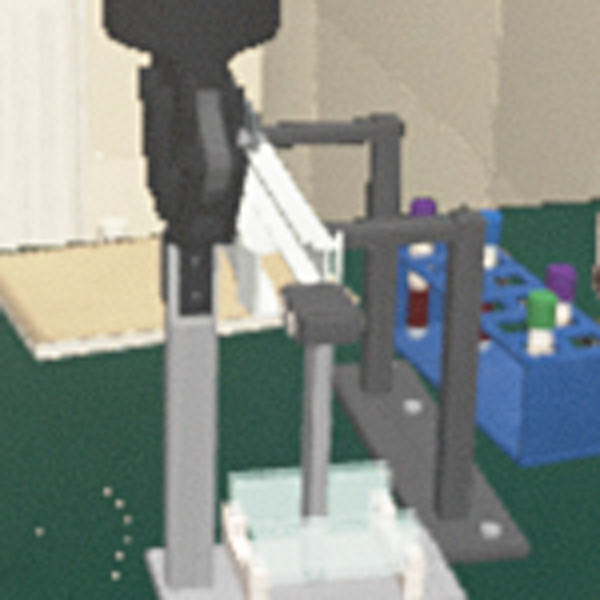

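The head box and rail agree with the picture. Now a guarded entry in small steps, logging forces in the rail frame.

```bash
cat >> h.py <<'E'
def frail(f): return R.from_euler('z',-RY).apply(np.array(f)).round(1)
E
python3 - <<'E'
from station import bot
from h import *
f0=np.array(bot.get_force());t0=np.array(bot.get_ft_torque())
print("f0",f0,t0)
y=-.165
for y in [-.155,-.147,-.140,-.134,-.128,-.122,-.116,-.110]:
    h=bot.servo_line(tcp(y),quat(RY),rate=.03,threshold=5)
    f=frail(np.array(bot.get_force())-f0)
    print(y,h,inrail(bot.get_position()).round(4),f,frail(np.array(bot.get_ft_torque())-t0)); 
    if h or np.abs(f).max()>4: break
print(bot.get_time())
E
```

```text
f0 [-0.36100388  0.17323463 -3.17377732] [0.12571005 0.12543376 0.00390101]
-0.155 False [-0.058  -0.1548  0.194 ] [-0.4  0.1  1.1] [-0.1 -0.  -0. ]
-0.147 False [-0.058  -0.1468  0.194 ] [0.2 0.6 0.7] [-0.1 -0.  -0. ]
-0.14 False [-0.058  -0.1398  0.194 ] [0.5 0.  0.1] [-0.1  0.   0. ]
-0.134 False [-0.058  -0.1338  0.194 ] [ 0.3 -0.   0.2] [-0.1  0.  -0. ]
-0.128 False [-0.058  -0.1278  0.194 ] [0.7 0.6 0.8] [-0.1  0.1  0. ]
-0.122 False [-0.058  -0.1218  0.194 ] [ 0.1 -0.3 -0.4] [-0.1  0.  -0. ]
-0.116 False [-0.058  -0.1158  0.194 ] [0.1 0.1 0.4] [-0.1  0.  -0. ]
-0.11 False [-0.058  -0.1098  0.194 ] [0.2 0.9 0.4] [-0.1  0.  -0. ]
13.3833
```

```bash
python3 - <<'E'
from station import bot
from h import *
f0=np.array(bot.get_force());t0=np.array(bot.get_ft_torque())
for y in [-.1,-.09,-.08,-.07]:
    h=bot.servo_line(tcp(y),quat(RY),rate=.03,threshold=5)
    f=frail(np.array(bot.get_force())-f0)
    print(y,h,inrail(bot.get_position()).round(4),f,frail(np.array(bot.get_ft_torque())-t0)); 
    if h or np.abs(f).max()>4: break
# feel both sides
if not h:
  for name,a in [("x+",dict(x=.005)),("x-",dict(x=-.005)),("z-",dict(foot=.022)),("z+",dict(foot=.034))]:
    h=bot.servo_line(tcp(y,**a),rate=.015,threshold=3)
    print(name,h,inrail(bot.get_position()).round(4),frail(np.array(bot.get_force())-f0))
    bot.servo_line(tcp(y),rate=.03)
print(bot.get_time())
E
```

```text
-0.1 False [-0.058  -0.0998  0.194 ] [-0.1 -1.7  0.7] [-0.  -0.   0.1]
-0.09 False [-0.058  -0.0898  0.194 ] [ 0.7 -0.8 -0.2] [-0.  -0.1  0. ]
-0.08 False [-0.058  -0.0798  0.194 ] [ 0.1 -1.  -0.3] [-0.  0.  0.]
-0.07 False [-0.058  -0.0698  0.194 ] [-0.5 -1.8 -0.4] [-0.  -0.   0.1]
x+ True [-0.0584 -0.0702  0.1932] [-0.2 -1.2  1.2]
x- True [-0.0617 -0.07    0.1937] [ 2.6 -1.   1.4]
z- True [-0.0581 -0.07    0.1911] [-1.8 -1.5  7.9]
z+ True [-0.0589 -0.0701  0.1971] [-0.7 -1.9 -0. ]
17.55
```

The height is centred (contacts at TCP z 0.191 and 0.197). The sideways centre is about 1.5–2 mm toward -x, so I'll shift and continue.

```bash
python3 - <<'E'
from station import bot
from h import *
f0=np.array([-.36,.3,-2.9])
bot.servo_line(tcp(-.07,x=-.0018),rate=.02)
print(frail(np.array(bot.get_force())-f0),frail(bot.get_ft_torque()))
for y in np.arange(-.06,.021,.01):
    h=bot.servo_line(tcp(y,x=-.0018),quat(RY),rate=.04,threshold=6)
    f=frail(np.array(bot.get_force())-f0)
    print(round(y,3),h,inrail(bot.get_position()).round(4),f,R.from_euler('z',-RY).apply(bot.get_ft_torque()).round(2)); 
    if h or np.abs(f).max()>5: break
print(bot.get_time())
E
```

```text
[ 0.6 -0.7  0.2] [ 0.   0.1 -0. ]
-0.06 False [-0.0599 -0.0597  0.194 ] [ 0.3 -1.1 -0.9] [-0.04  0.13  0.  ]
-0.05 False [-0.0598 -0.0497  0.194 ] [ 0.5 -0.  -0.4] [0.02 0.13 0.03]
-0.04 False [-0.0598 -0.0398  0.194 ] [ 0.  -1.4 -0.2] [ 0.02  0.2  -0.03]
-0.03 False [-0.0598 -0.0297  0.194 ] [ 0.2 -1.1  0.1] [-0.05  0.16 -0.03]
-0.02 False [-0.0598 -0.0197  0.194 ] [1.  0.8 0.2] [-0.03  0.1   0.03]
-0.01 False [-0.0598 -0.0097  0.194 ] [ 0.7 -0.6 -0. ] [-0.    0.17  0.03]
0.0 False [-0.0598  0.0003  0.194 ] [-0.9 -1.3 -0.3] [0.03 0.16 0.01]
0.01 False [-0.0598  0.0103  0.194 ] [-0.1 -0.4  0.5] [-0.06  0.13  0.  ]
0.02 False [-0.0599  0.0202  0.1939] [ 0.5 -1.1 -0.9] [-0.04  0.17  0.04]
21.4
```

```bash
cat >> h.py <<'E'
def meanF(bot,n=5):
    a=[]
    for _ in range(n): a.append(bot.get_force()); bot.sleep(.02)
    return R.from_euler('z',-RY).apply(np.mean(a,0)-np.array([-.36,.3,-2.9])).round(2)
E
python3 - <<'E'
from station import bot
from h import *
t=bot.get_time()
y=.02
while y<.082:
    y+=.002
    h=bot.servo_line(tcp(y,x=-.0018),rate=.03,threshold=9)
    f=meanF(bot)
    print(round(y,3),h,inrail(bot.get_position()).round(4)[:2],f,np.round(bot.get_ft_torque()[2],2))
    if h or f[1]<-6.5 or np.abs(f[[0,2]]).max()>6: break
print(bot.get_time())
E
```

```text
0.022 False [-0.0599  0.022 ] [ 0.28 -0.46 -0.59] 0.02
0.024 False [-0.0598  0.0241] [ 0.08 -0.58 -0.77] 0.03
0.026 False [-0.0598  0.0261] [ 0.38 -0.46 -0.4 ] 0.02
0.028 False [-0.0598  0.0281] [ 0.31 -0.28 -0.31] -0.01
0.03 False [-0.0598  0.0301] [ 0.23 -0.21 -0.36] 0.07
0.032 False [-0.0598  0.0321] [ 0.15 -0.08 -0.92] 0.02
0.034 False [-0.0598  0.0338] [ 0.12 -3.14  0.35] -0.15
0.036 False [-0.0597  0.0363] [ 0.72 -0.43 -1.11] 0.06
0.038 False [-0.0598  0.0381] [ 0.45 -0.34 -1.06] 0.06
0.04 False [-0.0598  0.0399] [ 0.35 -1.88 -0.22] -0.13
0.042 False [-0.0598  0.0423] [ 0.29 -0.3  -0.73] -0.02
0.044 False [-0.0598  0.0442] [ 0.35  0.38 -1.27] 0.03
0.046 False [-0.0598  0.0461] [ 0.39 -0.12 -0.99] 0.03
0.048 False [-0.0598  0.0481] [ 0.38  0.48 -0.69] 0.04
0.05 False [-0.0598  0.0501] [ 0.03  0.25 -0.94] 0.02
0.052 False [-0.0598  0.0521] [ 0.07  0.   -0.75] 0.05
0.054 False [-0.0598  0.0541] [ 0.7   0.34 -0.97] 0.02
0.056 False [-0.0598  0.0561] [ 0.44 -0.01 -0.54] -0.03
0.058 False [-0.0598  0.0581] [ 0.42  0.05 -0.92] 0.02
0.06 False [-0.0598  0.0601] [ 0.3   0.19 -0.93] 0.04
0.062 False [-0.0598  0.0621] [ 0.66 -0.17 -0.94] 0.01
0.064 False [-0.0598  0.0641] [ 0.81 -0.06 -1.14] -0.01
0.066 False [-0.0598  0.0661] [ 0.46  0.37 -0.7 ] 0.05
0.068 False [-0.0598  0.0681] [ 0.18 -0.06 -1.03] 0.01
0.07 False [-0.0598  0.0701] [ 0.23 -0.16 -1.34] 0.07
0.072 False [-0.0598  0.0721] [ 0.62 -0.05 -0.92] 0.04
0.074 False [-0.0598  0.0741] [ 0.41  0.81 -1.29] 0.08
0.076 False [-0.0599  0.0757] [-0.03 -3.2  -0.1 ] -0.21
0.078 False [-0.0599  0.0776] [-0.29 -5.86  1.29] -0.2
0.08 False [-0.06    0.0793] [-0.42 -6.98  1.47] -0.35
31.4
```

The catch first touched at y≈0.033, and the buffer was felt at y≈0.0755. I'll push in 1 mm steps to about 9 mm, well short of ramming, then back off gently to feel whether the catch holds.

```bash
python3 - <<'E'
from station import bot
from h import *
y=.08
while y<.0855:
    y+=.001
    h=bot.servo_line(tcp(y,x=-.0018),rate=.02,threshold=9)
    f=meanF(bot); a=inrail(bot.get_position())
    print(round(y,4),h,a.round(4),f,np.round(bot.get_ft_torque()[2],2))
    if h or f[1]<-17 or a[1]>.0848: break
d=bot.read_camera("scene"); cv2.imwrite("pics/push_scene.png",d["frame"])
d=bot.read_camera("side"); cv2.imwrite("pics/push_side.png",d["frame"])
print(bot.get_time())
E
python3 - <<'E'
import cv2,numpy as np
a=cv2.imread("pics/push_scene.png")[130:280,220:400];b=cv2.imread("pics/push_side.png")[150:300,250:430]
cv2.imwrite("pics/push.png",np.vstack([cv2.resize(x,None,fx=2,fy=2,interpolation=cv2.INTER_CUBIC) for x in(a,b)]))
E
```

```text
0.081 False [-0.06    0.0801  0.194 ] [-0.23 -7.72  2.04] -0.38
0.082 False [-0.06    0.081   0.1939] [-0.34 -8.88  2.15] -0.39
0.083 False [-0.06    0.0818  0.194 ] [-0.87 -9.55  2.75] -0.43
0.084 False [-0.06    0.0826  0.194 ] [ -0.24 -10.5    2.99] -0.54
0.085 False [-0.0601  0.0835  0.194 ] [ -0.98 -11.15   3.65] -0.56
0.086 False [-0.0601  0.0843  0.1939] [ -0.74 -12.11   3.69] -0.62
33.5
```

View pics/push.png

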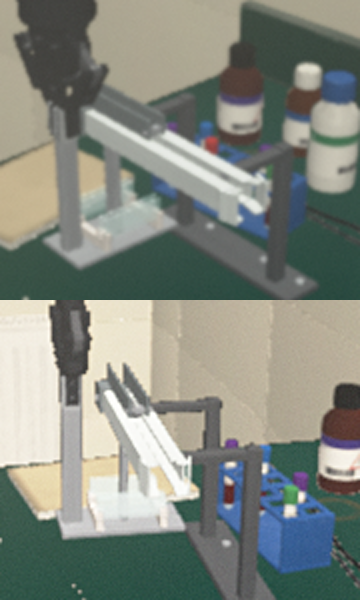

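```bash
python3 - <<'E'
from station import bot
from h import *
y=.086
while y>.0755:
    y-=.001
    h=bot.servo_line(tcp(y,x=-.0018),rate=.02,threshold=9)
    f=meanF(bot); a=inrail(bot.get_position())
    print(round(y,4),h,a.round(4),f,np.round(bot.get_ft_torque()[2],2))
    if h or f[1]>3: break
print(bot.get_time())
E
```

```text
0.085 False [-0.0601  0.0835  0.194 ] [ -0.56 -11.04   3.21] -0.55
0.084 False [-0.0601  0.0826  0.194 ] [ -0.83 -10.12   2.91] -0.45
0.083 False [-0.06    0.0817  0.194 ] [-0.77 -9.59  3.18] -0.47
0.082 False [-0.06    0.0809  0.194 ] [-0.65 -8.58  2.07] -0.48
0.081 False [-0.06    0.08    0.1939] [-0.29 -8.35  2.3 ] -0.36
0.08 False [-0.06    0.0792  0.194 ] [-0.77 -7.64  1.99] -0.35
0.079 False [-0.0599  0.0789  0.194 ] [-0.98 -4.78  1.17] -0.27
0.078 False [-0.0598  0.0784  0.194 ] [-0.9   0.27 -0.64] -0.09
0.077 False [-0.0599  0.078   0.194 ] [-0.96  5.44 -2.92] 0.07
36.5
```

On the way back the force went from -7.6 N through zero to +5.4 N with the carrier stuck at about 0.0785. So the catch has dropped and holds. Next: relax to zero force, lower onto the lips, release.

```bash
python3 - <<'E'
from station import bot
from h import *
bot.servo_line(tcp(.078,x=-.0018),rate=.02); print(meanF(bot))
foot=.028
while foot>.0235:
    foot-=.0005
    bot.servo_line(tcp(.078,x=-.0018,foot=foot),rate=.02)
    f=meanF(bot,4); print(round(foot,4),inrail(bot.get_position()).round(4),f)
    if f[2]>2.5: break
bot.grip(0.5)
print("w",bot.get_width(),meanF(bot))
d=bot.read_camera("scene"); cv2.imwrite("pics/rel_scene.png",d["frame"])
d=bot.read_camera("side"); cv2.imwrite("pics/rel_side.png",d["frame"])
print(bot.get_time())
a=cv2.imread("pics/rel_scene.png")[130:280,220:400];b=cv2.imread("pics/rel_side.png")[150:300,250:430]
cv2.imwrite("pics/rel.png",np.vstack([cv2.resize(x,None,fx=2,fy=2,interpolation=cv2.INTER_CUBIC) for x in(a,b)]))
E
```

```text
[-1.47  2.51 -1.38]
0.0275 [-0.0599  0.0781  0.1937] [-3.57  2.74  2.24]
0.027 [-0.0599  0.0781  0.1933] [-5.03  2.03  3.83]
w 0.4979515781010668 [ 0.33 -0.42  2.87]
38.0583
```

View pics/rel.png

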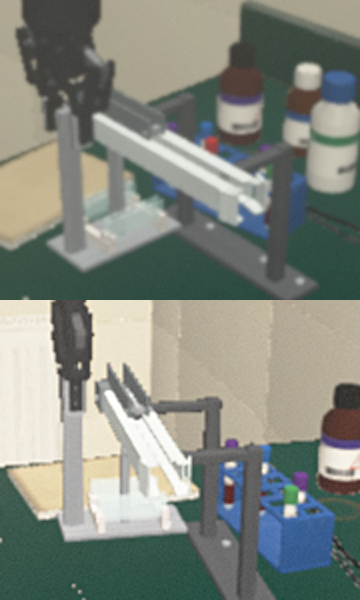

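```bash
python3 - <<'E'
from station import bot
from h import *
p=np.array(bot.get_position()); print(bot.servo_line([p[0],p[1],p[2]+.03],rate=.05,threshold=6))
bot.servo_line([p[0],p[1],.36],rate=.2); bot.servo_line([p[0]-.06,p[1]-.1,.38],rate=.2)
bot.sleep(.5); ims=[]
for n in("scene","side","wrist"):
    d=bot.read_camera(n); cv2.imwrite(f"pics/fin_{n}.png",d["frame"])
    for q in ("carrier_head","carrier","carrier_grip","stain_bottle","dropper","petri"):
        x=bot.tip_of(n,q)[:1]; print(n,q,[(a["score"],(inrail(a["location"]) if 'carr' in q else np.array(a["location"])).round(4)) for a in x])
    o=T([[0,.0785,.025]],RO,RY)[0]
    if n!="wrist":
        off,sz=((220,130),(180,150)) if n=="scene" else ((250,150),(180,150))
        im=cv2.resize(d["frame"][off[1]:off[1]+sz[1],off[0]:off[0]+sz[0]],None,fx=3.3,fy=3.3,interpolation=cv2.INTER_CUBIC)
        ims.append(im.copy()); draw(im,d,CAR,o,RY,(0,0,255),3.3,np.array(off)-.4); cv2.imwrite(f"pics/finfit_{n}.png",im)
print(bot.get_time())
E
```

```text
False
scene carrier_head []
scene carrier [(0.59, array([0.0017, 0.0852, 0.0235]))]
scene carrier_grip [(0.93, array([-0.0638,  0.0802,  0.1856]))]
scene stain_bottle [(0.65, array([ 0.7155, -0.1914,  0.0028]))]
scene dropper [(0.55, array([0.4139, 0.1227, 0.0015]))]
scene petri [(0.84, array([0.4258, 0.2982, 0.0005]))]
side carrier_head []
side carrier [(0.95, array([0.0021, 0.077 , 0.0279]))]
side carrier_grip [(0.75, array([-0.0557,  0.0761,  0.1875]))]
side stain_bottle [(0.97, array([ 7.153e-01, -1.882e-01, -1.000e-04]))]
side dropper [(0.74, array([0.4095, 0.1244, 0.0006]))]
side petri [(0.75, array([0.4264, 0.2928, 0.0019]))]
wrist carrier_head []
wrist carrier [(0.93, array([-0.0025,  0.0797,  0.0285]))]
wrist carrier_grip [(0.95, array([-0.0581,  0.0813,  0.1872]))]
wrist stain_bottle [(0.64, array([ 0.7089, -0.1904,  0.0048]))]
wrist dropper [(0.77, array([ 0.4099,  0.1239, -0.0028]))]
wrist petri [(0.86, array([ 0.4273,  0.2953, -0.0022]))]
41.9333
```

View pics/finfit_scene.png

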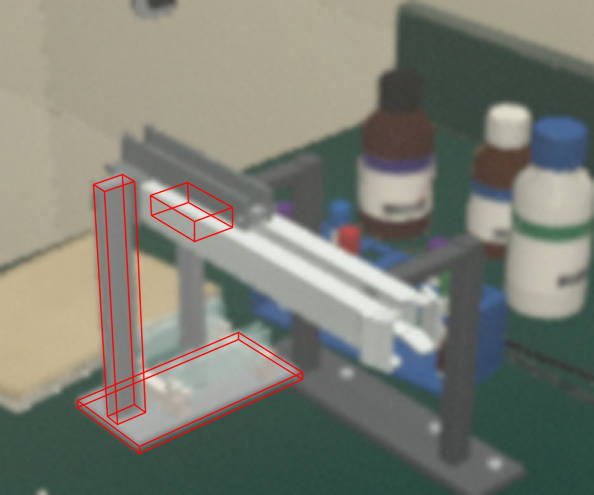

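View pics/finfit_side.png

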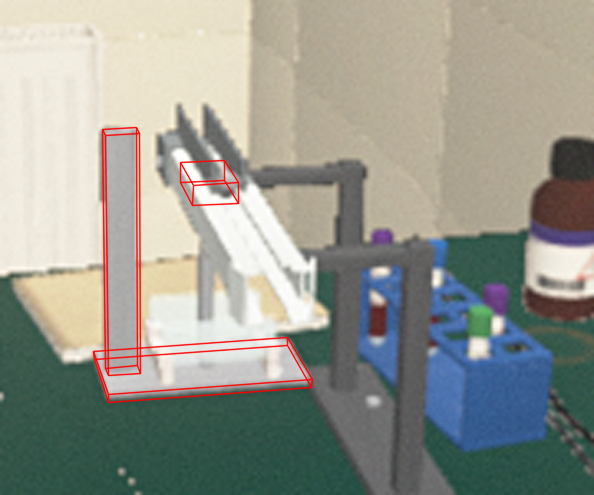

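View pics/fin_wrist.png

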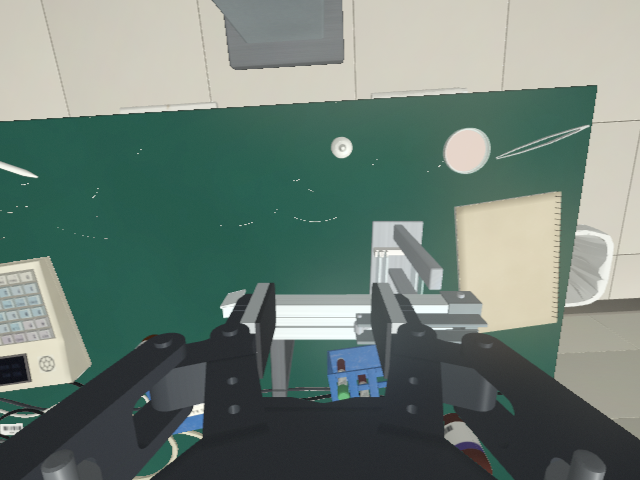

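The carrier hangs upright where expected and the bystanders are unmoved. Handing in.

```bash
python3 - <<'E'
from station import bot
print(bot.get_time(),bot.get_force(),bot.get_dq()); print(bot.close_job())
E
```

```text
41.9333 [-1.04665213 -0.37667934 -0.05190032] [-0.00120677  0.00022732 -0.00057206  0.00033363 -0.00015055  0.00038705]
the job is handed in; nothing more can be done
None
```

The carrier is hanging on the rail by itself, and I handed the job in at 41.9 s of the 72 s allowed. The interface reports no verdict.

**What I did:** I gripped the post, brought the head in through the flare and centred it in the bore by touch. The catch first touched at rail y of about 33 mm, and the buffer was felt at about 75.5 mm. I pushed the buffer in by about 9 mm (peak about 12 N) and backed off. Then I relaxed the force, lowered the head onto the lips, released it and withdrew.

**Last checks:**
- **Catch:** when I backed off, the force on the tool swung from -7.6 N to +5.4 N within about 1.2 mm, near y 78.5 mm. That stiff stop means the catch is holding, with the buffer pressed by about 3 to 3.5 mm. The force showed no click during the push, and the pawl was too small to see in the pictures, so this rests on feel alone. The buffer travel is also close to the 2.5 mm minimum.
- **Pose:** after release, the pictures show the carrier upright with its foot about 25 mm above the bench. Estimates of its position along the rail spread over 76–85 mm. The detectors did not report the head, which is hidden in the bore.
- **Bystanders:** the bottle, dropper and petri dish read within about 7 mm of where they started, which is about the detectors' error.
- **Forces:** contact readings while sliding and seating stayed at or below about 8 N, and the wrist force stayed far below its limit. I could not measure the contact force between carrier and rail directly.

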